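# Poke a stuck bush up out of its holding block

## Task

A brass bush is stuck deep in the pocket of the grey holding block. Set the block flat over the upright pin of the push-out stand, feeling for the access hole in its underside because the pin is clamped anywhere along its slot, and press the block down gently, never with more than 40 N on the stand, until it sits flat on the plate and the pin has poked the bush up. Then lift the bush out, stand it upright on the round steel pan near its middle, and leave the block seated on the stand and the bottle, weight and tape roll where they are.

Things in the scene. Friction and masses are not known exactly. Their poses are not given: they have to be found in the camera images.
- nest_mid (a point): Centre (20 mm above the underside) of the grey plastic holding block, 80 x 56 x 40 mm (its x, y, z), loose, about 0.35 kg, standing on the table; grasp it across its 56 mm width (y). In the middle of its top is a round pocket 26 mm across, 31 mm deep, that holds the bush. The block is the same when turned half round.
- nest_hole (a point): Centre of the mouth of the block's access hole, in the middle of its underside: round, 15 mm across, through the 9 mm thick floor into the pocket. Two spring plungers in the pocket wall, 8 mm above the pocket's floor, clamp the bush: 5 to 12 N pushes it up until it has risen 8 mm, after that it moves freely.
- bush_mid (a point): Centre (14 mm above its foot) of the brass bush: a round upright sleeve 24 mm across, 28 mm high, bore 8 mm, 0.08 kg. It starts on the pocket's floor, its top 3 mm below the block's top, out of reach of fingers. Fully poked up it stands 18 mm out of the block, its lower 10 mm still loose in the pocket.
- stand: Push-out stand, fixed: a steel plate 110 x 140 x 12 mm (x, y, z), origin at the centre of its underside on the table, z up. One round upright pin stands in the slot in its middle. The block goes on it, over the pin, either way round.
- slot_mid (a point): Centre of the slot at the plate's top; the slot runs along this frame's y. The pin, 12 mm thick, flat top 30 mm above the plate's top, is on the line x = 0 but clamped anywhere within 14 mm either side along y: not measured, feel for it (or see it). More than about 2 mm off the hole's centre it does not enter, and the block rests on the pin's top.
- pan: Round steel pan, 169 mm across, at most 4 mm high, a loose flat disc lying on the table; origin at the centre of its underside. The bush shall end standing on it, its axis within 55 mm of the pan's centre.
- bottle_mid (a point): Centre of a dark ink bottle, 44 mm wide, 90 mm high, loose; a bystander.
- weight_mid (a point): Centre of a brass-coloured check weight, 28 mm wide, 46 mm high, loose; a bystander.
- tape_mid (a point): Centre of a masking tape roll lying flat, 103 mm across, 24 mm high, loose; a bystander.

How it is judged:
By the outcome, as a careful person would: the job done as asked, in the order asked, and still so for the second after the job is handed in, with the robot touching nothing.
It also fails if it takes over 69 s, if anything falls off the work surface, if the arm or the gripper's body presses on something with over 40 N, if the wrist force passes 120 N, or if a joint passes its speed limit or range.

## Robot

A 6-joint arm with a two-finger parallel gripper is mounted at the origin on a cart in front of the work surface, level with it; the furniture and walls round the work are solid. World frame = base frame: x ahead of the robot, y to its left, z up, the work surface at z = 0. Lengths are in m, angles in rad, forces in N, time in s.
With the tool pointing down it reaches from about 0.25 to 0.725 m from the base axis. Payload 4 kg.
Tool frame: the origin (TCP) lies on the centre line of the jaws, within the pads' length; the fingertips stand 19 mm ahead of it and the grasp point (between the pads) is the TCP; z points along the fingers, y is the direction in which the jaws open and shut (so a half turn about z gives the same grasp; the last joint's range is limited). The gripper opens to 85 mm and grips with 20 to 120 N. Pads are 22 mm wide; open, the fingers measure 114 mm over their backs; the gripper's body (76 mm by 85 mm) begins 54 mm behind the grasp point. The pads swing forward as they close: fully open they stand 13 mm farther back than shut.
Start: joints at [1.344, 0.241, 0.005, 1.335, 0, 1.571], TCP at [0.112, 0.487, 0.25] pointing down, gripper open.
Joint ranges: [-2.72, 2.72], [-1.05, 1.87], [-1.09, 1.28], [-1.99, 2.15], [-1.42, 1.44], [-3.14, 3.14]. Speed limits (rad/s): [2.79, 2.79, 3.14, 3.14, 3.14, 3.14].

## Interface

Orientations are given as a unit quaternion [x, y, z, w].
In Python, from workcell import bot gives the robot as it stands. The module is installed in compiled form; this text tells all that it offers.
- The arm moves only by the shell command python3 -m handwheel 'ROWS' [OPENING]. ROWS is JSON, a list of rows, each an object of numbers: "dx", "dy", "dz": the shift along the tool's x, y, z as a fraction of full scale; "ax", "ay", "az": the turn, a rotation vector about the tool's x, y, z as a fraction of full scale. In form: [{"dx": .., "dy": .., "dz": .., "ax": .., "ay": .., "az": ..}, ...]. A call has 1 to 12 rows; each row shifts and turns the commanded pose from where the row before left it, along the tool's axes as they then stand; what a row does not reach is not made up. Full scale, the value 1, is 2.5 cm for a shift and 0.15 rad for a turn. A row lasts 1/10 s, in which the tool goes at most 50 mm and 8.59 degrees, less where a joint would pass 70% of its speed; a pose out of reach is approached as far as the arm can. A call with a number of a shift or a turn outside -1 to 1 is refused whole. A call with a gripper value outside its range is refused whole. OPENING is the gripper's target within -1 to 1 (fully open at 1, half-way at 0, shut at -1), set as the call begins (- or left out, the last holds). The fingers move at their own pace and stop on an object; the grip force is fixed at half the most. Time passes only in rows, so rows that do not move let the fingers close. It gives the time, the measured TCP pose, the force and the opening at its end, in the units of the state.
- bot.get_obs(): the state, without advancing time (a new reading comes with each control period).
- bot.camera(name): name is "side" or "top"; returns a dict with "img" (420x560x3 uint8, red, green, blue), "intrinsics" (3x3 intrinsics, pixels), "dist_coeffs" ([k1, k2, p1, p2, k3] as OpenCV has them; the pictures are not rectified), "eye" and "rotation" of the camera in the world. Camera axes: x right, y down, z forward; pixel columns grow to the right and rows downward; lengths in m; the calibration is good to about 2 mm. A picture is of the moment at which its call begins. There is no depth.
- bot.job_done(): hands the job in, once; it reports no verdict.
Trained networks look in a picture, given as the dict that the camera call returned (one of the last four; its "shot" number tells which), for a name from the list of things; names that differ only in an ending like _2 or _b are one class to them, and where a whole thing is asked for, a point or a joint stands for the part that bears it (a point fixed in the world has none). Each returns a list of dicts, best first, with "confidence" (0 to 1); they miss things now and then, are a little off and sometimes report something else, mostly with a low value. They report only what shows in the picture. A call takes as long as a camera call.
- bot.trace(thing, picture): "region" (420x560 bool, what is visible of it) and "rect" ([centre column, centre row, width, height] in pixels, round what is visible of it).
The state is a dict: "clock": time; "joint_pos": joint angles; "joint_vel": joint speeds; "tau": joint torques, N m; "eef_pos": TCP position; "tool_rot": TCP orientation; "ft_force": force on the tool from outside, world axes, zero at the start; "ft_torque": the same for the moment, N m; "grip_width": finger opening in m.
Only numpy, scipy, OpenCV 4.12 (cv2) and the standard library are available. Lean on these libraries where they do the work, as an engineer would, in place of code of your own. Each camera call takes 0.05 s, during which the arm holds its last target.

## Working session

There is one attempt and no reset: what is moved stays moved. The work goes in short steps, Python scripts to look and compute and a shell command to move; the robot and the scene stay as the last step left them, time stands still between calls to the robot, and variables do not carry over. Pictures are saved under pics/ and viewed, and the job is handed in when it is done.

```bash
mkdir -p pics
python3 - <<'E'
from workcell import bot
import cv2,numpy as np,pickle
o=bot.get_obs(); print({k:np.round(v,3) for k,v in o.items()})
P={}
for n in ("side","top"):
    c=bot.camera(n); P[n]=c
    cv2.imwrite(f"pics/{n}0.png",c["img"][:,:,::-1])
    print(n,c["eye"],c["rotation"],c["intrinsics"],c["dist_coeffs"],c["shot"])
    for t in ["nest_mid","bush_mid","stand","slot_mid","pan","bottle_mid","weight_mid","tape_mid"]:
        r=bot.trace(t,c)
        print(t,[(round(x["confidence"],2),np.round(x["rect"],1),int(x["region"].sum())) for x in r[:3]])
pickle.dump(P,open("p0.pkl","wb"))
print(bot.get_obs()["clock"])
E
```

```text
{'clock': np.float64(0.0), 'joint_pos': array([ 1.344,  0.241,  0.004,  1.335, -0.   ,  1.571]), 'joint_vel': array([-0.002,  0.002, -0.001,  0.001, -0.   ,  0.   ]), 'tau': array([ 1.0000e-03, -3.7232e+01,  2.5241e+01,  1.7000e-02,  0.0000e+00,
        0.0000e+00]), 'eef_pos': array([0.112, 0.487, 0.249]), 'tool_rot': array([ 0.113,  0.994, -0.001, -0.   ]), 'ft_force': array([-0.18 ,  0.219,  0.288]), 'ft_torque': array([0.008, 0.002, 0.015]), 'grip_width': np.float64(0.085)}
side [ 0.3107195  -0.70488666  0.65868501] [ 0.88271738 -0.1651406   0.07678171 -0.433178  ] [[484.99023981   0.         278.76933537]
 [  0.         484.99023981 209.81646507]
 [  0.           0.           1.        ]] [-0.10811426  0.          0.          0.          0.        ] 1
nest_mid [(0.96, array([198.1, 171.8,  39.8,  27.1]), 822)]
bush_mid []
stand []
slot_mid [(0.68, array([197.8, 172.4,  39.5,  29.1]), 788)]
pan [(0.86, array([257.4, 352.9, 106.5,  89.3]), 7027)]
bottle_mid [(0.79, array([307.1, 191.5,  22.9,  45.4]), 711)]
weight_mid [(0.73, array([331.1, 233.9,  16.7,  24.9]), 308)]
tape_mid [(0
[... 154 characters left out ...]
7033541   0.05919095 -0.07370735] [[427.4332648    0.         287.74858981]
 [  0.         427.4332648  207.39925916]
 [  0.           0.           1.        ]] [0.00356504 0.         0.         0.         0.        ] 2
nest_mid [(0.92, array([182.4, 245.3,  27.8,  33.3]), 973)]
bush_mid [(0.43, array([184.9, 245.4,   9.8,   6.1]), 76)]
stand [(0.69, array([324.2, 164. ,  12.2,  16.2]), 152)]
slot_mid [(0.82, array([286.4, 237.3,  65.5,  56.7]), 2907)]
pan [(0.62, array([413.5, 258.8,  73.7,  76.6]), 4391)]
bottle_mid [(0.76, array([270.9, 155.6,  17.4,  30.8]), 411)]
weight_mid [(0.45, array([323.8, 162.9,  12.5,  16.9]), 162)]
tape_mid [(0.88, array([382.2, 156.8,  46.5,  45.3]), 949)]
0.9
```

View pics/side0.png

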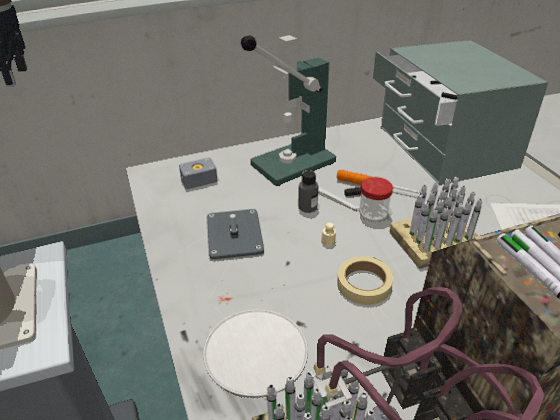

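View pics/top0.png

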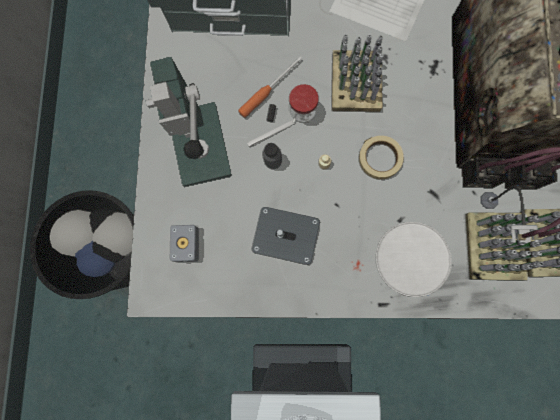

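```bash
cat > h.py <<'E'
import numpy as np,cv2
from scipy.spatial.transform import Rotation as R
def ray(c,uv):
    p=cv2.undistortPoints(np.array(uv,float).reshape(-1,1,2),c["intrinsics"],np.array(c["dist_coeffs"]))[:,0]
    d=np.c_[p,np.ones(len(p))]@R.from_quat(c["rotation"]).as_matrix().T if np.size(c["rotation"])==4 else np.c_[p,np.ones(len(p))]@np.array(c["rotation"]).T
    return d/np.linalg.norm(d,axis=1)[:,None]
def plane(c,uv,z):
    d=ray(c,uv);e=np.array(c["eye"]);return e+d*((z-e[2])/d[:,2])[:,None]
def tri(c1,uv1,c2,uv2):
    A=[];b=[]
    for c,uv in((c1,uv1),(c2,uv2)):
        d=ray(c,[uv])[0];M=np.eye(3)-np.outer(d,d);A.append(M);b.append(M@np.array(c["eye"]))
    x,*_=np.linalg.lstsq(np.vstack(A),np.hstack(b),rcond=None)
    return x, np.linalg.norm(A[0]@x-b[0])+np.linalg.norm(A[1]@x-b[1])
def proj(c,X):
    r=R.from_quat(c["rotation"]).as_matrix();rv=cv2.Rodrigues(r.T)[0];t=-r.T@np.array(c["eye"])
    return cv2.projectPoints(np.array(X,float).reshape(-1,1,3),rv,t,c["intrinsics"],np.array(c["dist_coeffs"]))[0][:,0]
def crop(img,u0,v0,u1,v1,s,fn):
    cv2.imwrite(fn,cv2.resize(img[v0:v1,u0:u1,::-1],None,fx=s,fy=s,interpolation=cv2.INTER_CUBIC))
E
python3 - <<'E'
import pickle;from h import *
P=pickle.load(open("p0.pkl","rb"))
a=P["top"]["img"];b=P["side"]["img"]
t1=cv2.resize(a[210:280,155:235],None,fx=5,fy=5,interpolation=2);t2=cv2.resize(a[200:270,245:325],None,fx=5,fy=5,interpolation=2)
cv2.imwrite("pics/top_c.png",np.hstack([t1,t2])[:,:,::-1])
t1=cv2.resize(b[150:200,170:230],None,fx=6,fy=6,interpolation=2);t2=cv2.resize(b[205:265,203:268],None,fx=6,fy=5,interpolation=2)
cv2.imwrite("pics/side_c.png",np.hstack([t1,t2])[:,:,::-1])
E
```

```text
(no output)
```

View pics/top_c.png

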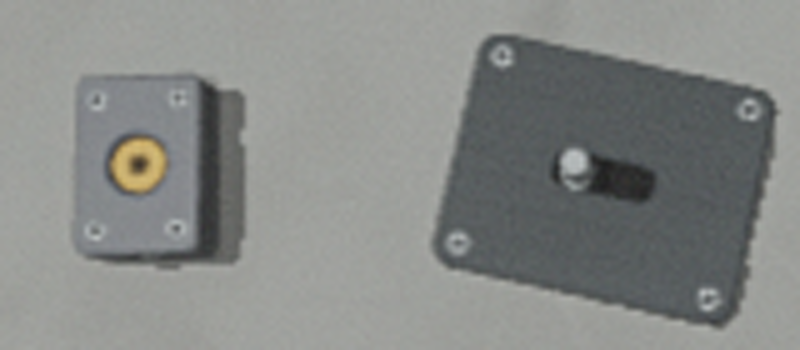

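View pics/side_c.png

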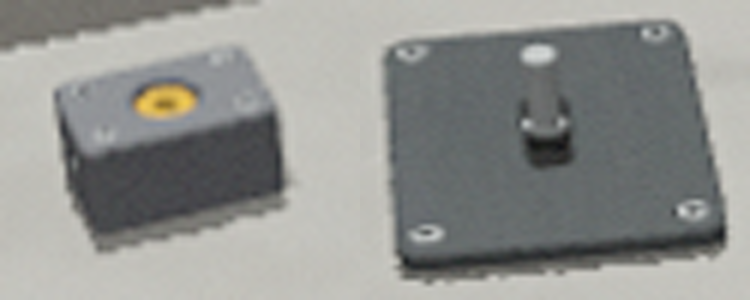

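Run:
```python
import pickle;from h import *
from workcell import bot
P=pickle.load(open("p0.pkl","rb"));T,S=P["top"],P["side"]
f=lambda p,ox,oy,sx,sy,x0=0:((p[0]-x0+.5)/sx-.5+ox,(p[1]+.5)/sy-.5+oy)
tb=lambda p:f(p,155,210,5,5);ts=lambda p:f(p,245,200,5,5,400)
sb=lambda p:f(p,170,150,6,6);ss=lambda p:f(p,203,205,6,5,360)
def go(name,prs,ft,fs,z):
    Q=[]
    for a,b in prs:
        X,e=tri(T,ft(a),S,fs(b)); zt=plane(T,[ft(a)],z)[0];zs=plane(S,[fs(b)],z)[0]
        print(name,X.round(4),round(e,4),'top',zt[:2].round(4),'side',zs[:2].round(4)); Q.append([X,zt,zs])
    return np.array(Q)
q=go('blk',[((95,231),(80,92)),((97,100),(221,57)),((176,229),(105,134)),((178,97),(246,102))],tb,sb,.04)
for k in range(3):
    m=q[:,k];print(m.mean(0),np.degrees([np.arctan2(*(m[1]-m[0])[[1,0]]),np.arctan2(*(m[3]-m[2])[[1,0]])]))
go('pocket',[((138,164),(166,102))],tb,sb,.0385)
q=go('std',[((457,243),(412,52)),((502,56),(655,33)),((709,299),(427,232)),((749,109),(692,209))],ts,ss,.012)
for k in range(3):
    m=q[:,k];print(m.mean(0),np.degrees([np.arctan2(*(m[1]-m[0])[[1,0]]),np.arctan2(*(m[3]-m[2])[[1,0]]),np.arctan2(*(m[0]-m[2])[[1,0]])-np.pi/2,np.arctan2(*(m[1]-m[3])[[1,0]])-np.pi/2]))
go('pin',[((576,158),(539,53))],ts,ss,.042)
for n,z,tr,sr in (('pan',.004,(413.5,258.8),(257.4,352.9)),('bottle',.045,(270.9,155.6),(307,191.5)),('weight',.023,(324,163),(331,234)),('tape',.012,(382.2,156.8),(366,282))):
    print(n,plane(T,[tr],z)[0].round(4),plane(S,[sr],z)[0].round(4))
```

```text
blk [0.4428 0.2892 0.0395] 0.0015 top [0.4435 0.289 ] side [0.4419 0.2884]
blk [0.501  0.2909 0.0412] 0.0011 top [0.5017 0.2912] side [0.5008 0.2929]
blk [0.4444 0.2529 0.0411] 0.0001 top [0.4444 0.2532] side [0.4447 0.2546]
blk [0.5022 0.2548 0.041 ] 0.0015 top [0.5031 0.255 ] side [0.5017 0.2563]
[0.4725738  0.2719632  0.04069503] [1.71118691 1.94726383]
[0.47315605 0.27209647 0.04      ] [2.20991503 1.80601954]
[0.47227205 0.27304818 0.04      ] [4.32629784 1.73008152]
pocket [0.4731 0.2721 0.0375] 0.0005 top [0.4733 0.2718] side [0.4726 0.2706]
std [0.4628 0.1099 0.0134] 0.0004 top [0.4631 0.11  ] side [0.4629 0.1116]
std [0.5486 0.0907 0.0132] 0.0012 top [0.5494 0.0907] side [0.5484 0.0922]
std [ 0.4378 -0.0041  0.0146] 0.0002 top [ 0.4381 -0.0042] side [ 0.4383 -0.0013]
std [ 0.5237 -0.0227  0.0143] 0.0013 top [ 0.5247 -0.0229] side [ 0.5238 -0.0202]
[0.49320743 0.04346597 0.01387154] [-12.60201298 -12.20686013 -12.34248066 -12.38644101]
[0.49381451 0.04342555 0.012     ] [-12.59789682 -12.18681833 -12.36632209 -12.25935265]
[0.49332288 0.04557981 0.012     ] [-12.80341551 -12.47788896 -12.30012837 -12.36909249]
pin [0.4968 0.0551 0.0436] 0.002 top [0.498  0.0551] side [0.4962 0.0571]
pan [ 0.4405 -0.2462  0.004 ] [ 0.442  -0.2529  0.004 ]
bottle [0.6714 0.0765 0.045 ] [0.6699 0.0735 0.045 ]
weight [ 0.6602 -0.0458  0.023 ] [ 0.6689 -0.0506  0.023 ]
tape [ 0.6783 -0.1832  0.012 ] [ 0.6761 -0.1847  0.012 ]
```

```bash
cat > plan.py <<'E'
import sys
from h import *
from workcell import bot
def st():
    o=bot.get_obs();r=R.from_quat(o["tool_rot"]).as_matrix()
    yaw=np.degrees(np.arctan2(r[1,1],r[0,1]))
    print("t",round(float(o["clock"]),2),"pos",np.round(o["eef_pos"],4),"yaw_y",round(yaw,2),"tilt",np.round(r[:2,2],4),"F",np.round(o["ft_force"],1),"M",np.round(o["ft_torque"],2),"w",round(float(o["grip_width"]),4),"q",np.round(o["joint_pos"],2))
    return o,r
if __name__=="__main__":
    o,r=st()
    if len(sys.argv)>1:
        x,y,z,w=map(float,sys.argv[1:5])
        a=np.radians(w);yy=np.array([np.cos(a),np.sin(a),0]);zz=np.array([0,0,-1.]);G=np.c_[np.cross(yy,zz),yy,zz]
        d=np.array([x,y,z])-o["eef_pos"]
        print("shift units now",(r.T@d/.025).round(2),"shift units in goal frame",(G.T@d/.025).round(2),"turn units",(R.from_matrix(r.T@G).as_rotvec()/.15).round(3))
E
python3 plan.py .4728 .272 .15 92
```

```text
t 0.9 pos [0.1124 0.4872 0.2503] yaw_y 77.0 tilt [-0.      0.0001] F [-0.1 -0.3 -0.2] M [ 0.02  0.02 -0.02] w 0.0858 q [1.34 0.24 0.01 1.34 0.   1.57]
shift units now [-15.98  -5.15   4.01] shift units in goal frame [-14.11  -9.11   4.01] turn units [ 0.    -0.    -1.745]
```

```bash
python3 -m handwheel '[{"az":-0.87},{"az":-0.87},{"dx":-1,"dy":-0.65},{"dx":-1,"dy":-0.65},{"dx":-1,"dy":-0.65},{"dx":-1,"dy":-0.65},{"dx":-1,"dy":-0.65},{"dx":-1,"dy":-0.65},{"dx":-1,"dy":-0.65},{"dx":-1,"dy":-0.65},{"dx":-1,"dy":-0.65},{"dx":-1,"dy":-0.65}]' 1; python3 plan.py .4728 .272 .15 92
```

```text
t 0.9 pos [0.1124 0.4872 0.2503] yaw_y 77.0 tilt [-0.      0.0001] F [-0.1 -0.3 -0.2] M [ 0.02  0.02 -0.02] w 0.0858 q [1.34 0.24 0.01 1.34 0.   1.57]
shift units now [-15.98  -5.15   4.01] shift units in goal frame [-14.11  -9.11   4.01] turn units [ 0.    -0.    -1.745]invalid input
```

```bash
python3 -m handwheel '[{"dx":0,"dy":0,"dz":0,"ax":0,"ay":0,"az":-0.87},{"dx":0,"dy":0,"dz":0,"ax":0,"ay":0,"az":-0.87},{"dx":-1,"dy":-0.65,"dz":0,"ax":0,"ay":0,"az":0},{"dx":-1,"dy":-0.65,"dz":0,"ax":0,"ay":0,"az":0},{"dx":-1,"dy":-0.65,"dz":0,"ax":0,"ay":0,"az":0},{"dx":-1,"dy":-0.65,"dz":0,"ax":0,"ay":0,"az":0},{"dx":-1,"dy":-0.65,"dz":0,"ax":0,"ay":0,"az":0},{"dx":-1,"dy":-0.65,"dz":0,"ax":0,"ay":0,"az":0},{"dx":-1,"dy":-0.65,"dz":0,"ax":0,"ay":0,"az":0},{"dx":-1,"dy":-0.65,"dz":0,"ax":0,"ay":0,"az":0},{"dx":-1,"dy":-0.65,"dz":0,"ax":0,"ay":0,"az":0},{"dx":-1,"dy":-0.65,"dz":0,"ax":0,"ay":0,"az":0}]' 1; python3 plan.py .4728 .272 .15 92
```

```text
clock: 2.1
eef_pos: [0.3689, 0.3326, 0.2504]
tool_rot: [-0.017, 1.0, 0.0, 0.0]
ft_force: [0.3, 0.6, -0.5]
grip_width: 0.0856
t 2.1 pos [0.3689 0.3326 0.2504] yaw_y 91.96 tilt [0.0002 0.0002] F [ 0.3  0.6 -0.5] M [ 0.03 -0.07 -0.07] w 0.0856 q [ 0.73  0.23 -0.    1.33  0.    0.7 ]
shift units now [-4.07 -2.57  4.02] shift units in goal frame [-4.07 -2.57  4.02] turn units [ 0.001  0.001 -0.005]
```

```bash
python3 -m handwheel '[{"dx":-1,"dy":-0.64,"dz":0,"ax":0,"ay":0,"az":0},{"dx":-1,"dy":-0.64,"dz":1,"ax":0,"ay":0,"az":0},{"dx":-1,"dy":-0.64,"dz":1,"ax":0,"ay":0,"az":0},{"dx":-1,"dy":-0.64,"dz":1,"ax":0,"ay":0,"az":0},{"dx":0,"dy":0,"dz":1,"ax":0,"ay":0,"az":0},{"dx":0,"dy":0,"dz":0,"ax":0,"ay":0,"az":0}]' 1; python3 plan.py .4728 .272 .026 92
python3 - <<'E'
from h import *
from workcell import bot
for n in("top","side"):
    c=bot.camera(n);cv2.imwrite(f"pics/{n}1.png",c["img"][:,:,::-1])
    a=c["img"]; s=(a[190:290,130:260] if n=="top" else a[100:200,140:270]);cv2.imwrite(f"pics/{n}1c.png",cv2.resize(s[:,:,::-1],None,fx=5,fy=5,interpolation=2))
    print(proj(c,[bot.get_obs()["eef_pos"]]))
E
```

```text
clock: 2.7
eef_pos: [0.4682, 0.2707, 0.1465]
tool_rot: [-0.016, 1.0, -0.002, -0.004]
ft_force: [-1.1, -0.9, -0.3]
grip_width: 0.0855
t 2.7 pos [0.4682 0.2707 0.1465] yaw_y 91.86 tilt [-0.007  -0.0039] F [-1.1 -0.9 -0.3] M [-0.04  0.07  0.03] w 0.0855 q [ 0.52  0.39 -0.06  1.13  0.    0.49]
shift units now [-0.22  0.06  4.82] shift units in goal frame [-0.19  0.04  4.82] turn units [-0.025 -0.048 -0.017]
[[167.38951789 238.68288895]]
[[190.42355086 124.35462274]]
```

View pics/top1.png

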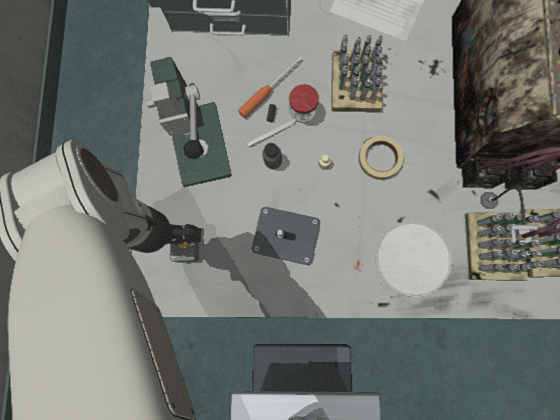

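View pics/side1c.png

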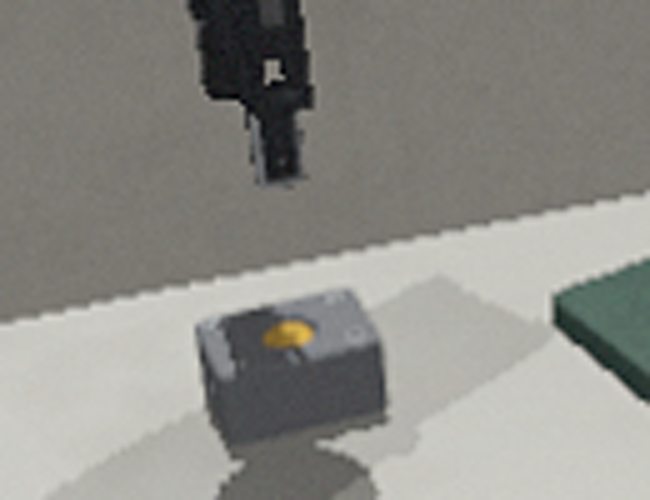

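```bash
python3 plan.py .4728 .272 .026 92
```

```text
t 2.8 pos [0.4696 0.2727 0.1503] yaw_y 91.96 tilt [-0.0013 -0.0006] F [-0.1  0.5  0.6] M [-0.   -0.02  0.01] w 0.0855 q [ 0.53  0.39 -0.06  1.13  0.    0.49]
shift units now [-0.13 -0.03  4.97] shift units in goal frame [-0.13 -0.03  4.97] turn units [-0.004 -0.009 -0.005]
```

```bash
python3 -m handwheel '[{"dx":-0.13,"dy":-0.03,"dz":0.5,"ax":0,"ay":0,"az":0},{"dx":0,"dy":0,"dz":1,"ax":0,"ay":0,"az":0},{"dx":0,"dy":0,"dz":1,"ax":0,"ay":0,"az":0},{"dx":0,"dy":0,"dz":1,"ax":0,"ay":0,"az":0},{"dx":0,"dy":0,"dz":0.8,"ax":0,"ay":0,"az":0},{"dx":0,"dy":0,"dz":0.4,"ax":0,"ay":0,"az":0},{"dx":0,"dy":0,"dz":0.2,"ax":0,"ay":0,"az":0},{"dx":0,"dy":0,"dz":0,"ax":0,"ay":0,"az":0},{"dx":0,"dy":0,"dz":0,"ax":0,"ay":0,"az":0}]' 1; python3 plan.py .4728 .272 .026 92;python3 - <<'E'
from h import *
from workcell import bot
c=bot.camera("side")
a=c["img"]; s=a[120:210,140:260];cv2.imwrite("pics/side2c.png",cv2.resize(s[:,:,::-1],None,fx=6,fy=6,interpolation=2))
E
```

```text
clock: 3.7
eef_pos: [0.4741, 0.2728, 0.0289]
tool_rot: [-0.017, 1.0, 0.001, 0.001]
ft_force: [-0.1, 0.4, -0.5]
grip_width: 0.0852
t 3.7 pos [0.4741 0.2728 0.0289] yaw_y 91.98 tilt [0.0019 0.0011] F [-0.1  0.4 -0.5] M [-0.01  0.   -0.04] w 0.0852 q [ 0.52  0.52 -0.2   0.85 -0.    0.49]
shift units now [ 0.05 -0.03  0.12] shift units in goal frame [ 0.05 -0.03  0.12] turn units [ 0.007  0.013 -0.003]
```

View pics/side2c.png

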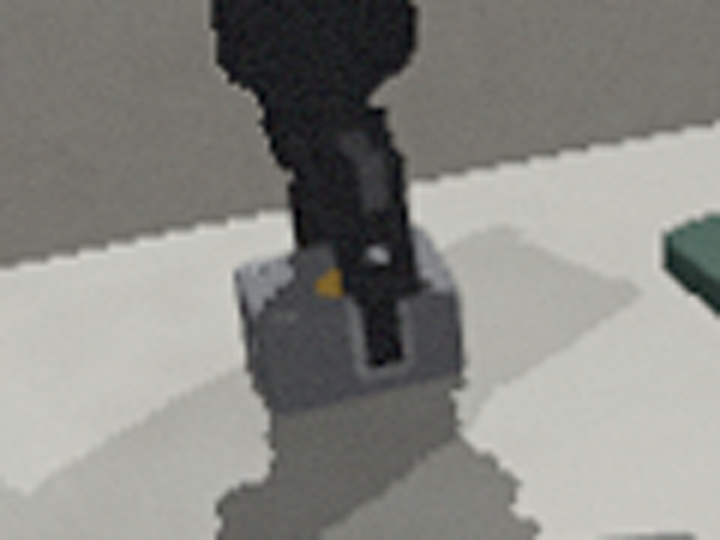

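```bash
python3 -m handwheel '[{"dx":0,"dy":0,"dz":0,"ax":0,"ay":0,"az":0},{"dx":0,"dy":0,"dz":0,"ax":0,"ay":0,"az":0},{"dx":0,"dy":0,"dz":0,"ax":0,"ay":0,"az":0},{"dx":0,"dy":0,"dz":0,"ax":0,"ay":0,"az":0},{"dx":0,"dy":0,"dz":0,"ax":0,"ay":0,"az":0},{"dx":0,"dy":0,"dz":0,"ax":0,"ay":0,"az":0}]' -1; python3 plan.py .4728 .272 .1 92
```

```text
clock: 4.35
eef_pos: [0.4739, 0.2723, 0.0287]
tool_rot: [-0.017, 1.0, 0.0, 0.001]
ft_force: [-0.6, -1.8, 5.5]
grip_width: 0.0551
t 4.35 pos [0.4739 0.2723 0.0287] yaw_y 91.95 tilt [0.0015 0.0005] F [-0.6 -1.8  5.5] M [-0.26  0.13  0.06] w 0.0551 q [ 0.52  0.52 -0.2   0.85 -0.    0.49]
shift units now [ 0.04 -0.01 -2.85] shift units in goal frame [ 0.04 -0.01 -2.85] turn units [ 0.003  0.01  -0.005]
```

```bash
python3 -m handwheel '[{"dx":0,"dy":0,"dz":-0.4,"ax":0,"ay":0,"az":0},{"dx":0,"dy":0,"dz":-0.8,"ax":0,"ay":0,"az":0},{"dx":0,"dy":0,"dz":-1,"ax":0,"ay":0,"az":0},{"dx":0,"dy":0,"dz":-0.8,"ax":0,"ay":0,"az":0},{"dx":0,"dy":0,"dz":0,"ax":0,"ay":0,"az":0.56},{"dx":0,"dy":0,"dz":0,"ax":0,"ay":0,"az":0.56},{"dx":0,"dy":0,"dz":0,"ax":0,"ay":0,"az":0.55},{"dx":0,"dy":0,"dz":0,"ax":0,"ay":0,"az":0}]' ; python3 plan.py .4976 .0553 .1 77.6
```

```text
clock: 5.15
eef_pos: [0.4724, 0.2718, 0.1023]
tool_rot: [0.108, 0.994, -0.001, -0.001]
ft_force: [-0.4, -0.8, -4.6]
grip_width: 0.0548
t 5.15 pos [0.4724 0.2718 0.1023] yaw_y 77.62 tilt [-0.0019 -0.0009] F [-0.4 -0.8 -4.6] M [ 0.   -0.04 -0.  ] w 0.0548 q [ 0.52  0.44 -0.12  1.02  0.    0.74]
shift units now [-2.84 -8.24  0.1 ] shift units in goal frame [-2.84 -8.24  0.09] turn units [-0.009 -0.011  0.002]
```

```bash
python3 -m handwheel '[{"dx":-0.15,"dy":-0.5,"dz":0,"ax":0,"ay":0,"az":0},{"dx":-0.35,"dy":-1,"dz":0,"ax":0,"ay":0,"az":0},{"dx":-0.35,"dy":-1,"dz":0,"ax":0,"ay":0,"az":0},{"dx":-0.35,"dy":-1,"dz":0,"ax":0,"ay":0,"az":0},{"dx":-0.35,"dy":-1,"dz":0,"ax":0,"ay":0,"az":0},{"dx":-0.35,"dy":-1,"dz":0,"ax":0,"ay":0,"az":0},{"dx":-0.35,"dy":-1,"dz":0,"ax":0,"ay":0,"az":0},{"dx":-0.3,"dy":-1,"dz":0,"ax":0,"ay":0,"az":0},{"dx":-0.25,"dy":-0.75,"dz":0.2,"ax":0,"ay":0,"az":0},{"dx":0,"dy":0,"dz":0,"ax":0,"ay":0,"az":0},{"dx":0,"dy":0,"dz":0,"ax":0,"ay":0,"az":0}]'; python3 plan.py .4976 .0553 .1 77.6
python3 - <<'E'
from h import *
from workcell import bot
for n in("top","side"):
    c=bot.camera(n);a=c["img"]
    s=(a[195:285,235:355] if n=="top" else a[150:270,170:300]);cv2.imwrite(f"pics/{n}3c.png",cv2.resize(s[:,:,::-1],None,fx=5,fy=5,interpolation=2))
E
python3 plan.py
```

```text
clock: 6.25
eef_pos: [0.4968, 0.0549, 0.0976]
tool_rot: [0.108, 0.994, 0.0, -0.001]
ft_force: [-0.0, 0.7, -4.4]
grip_width: 0.0552
t 6.25 pos [0.4968 0.0549 0.0976] yaw_y 77.56 tilt [-0.0011  0.0003] F [-0.   0.7 -4.4] M [ 0.06 -0.06 -0.03] w 0.0552 q [ 0.11  0.36 -0.25  0.96  0.    0.33]
shift units now [-0.03  0.02 -0.1 ] shift units in goal frame [-0.03  0.02 -0.1 ] turn units [ 0.    -0.008 -0.005]
t 6.35 pos [0.4971 0.0559 0.0978] yaw_y 77.66 tilt [-0.0002  0.0003] F [ 0.1 -0.2 -4.3] M [-0.    0.03  0.  ] w 0.0549 q [ 0.11  0.36 -0.25  0.96  0.    0.33]
```

View pics/top3c.png

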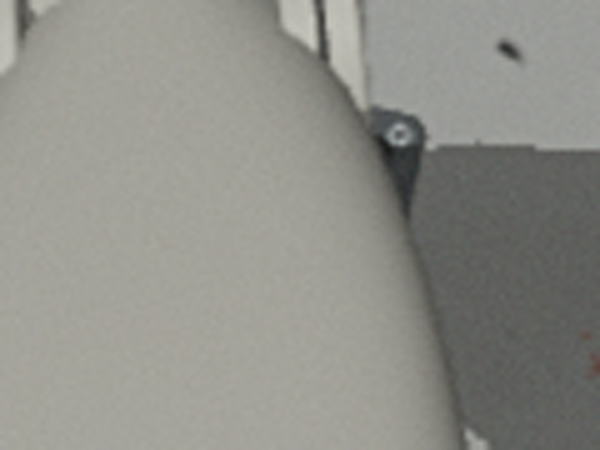

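View pics/side3c.png

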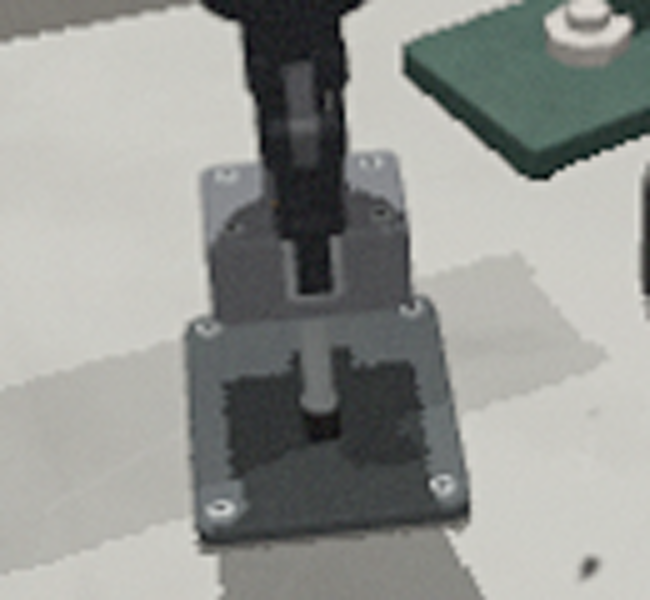

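```bash
python3 -m handwheel '[{"dx":0,"dy":0,"dz":0.3,"ax":0,"ay":0,"az":0},{"dx":0,"dy":0,"dz":0.4,"ax":0,"ay":0,"az":0},{"dx":0,"dy":0,"dz":0.2,"ax":0,"ay":0,"az":0},{"dx":0,"dy":0,"dz":0.1,"ax":0,"ay":0,"az":0},{"dx":0,"dy":0,"dz":0.04,"ax":0,"ay":0,"az":0},{"dx":0,"dy":0,"dz":0.04,"ax":0,"ay":0,"az":0},{"dx":0,"dy":0,"dz":0.04,"ax":0,"ay":0,"az":0},{"dx":0,"dy":0,"dz":0,"ax":0,"ay":0,"az":0}]'; python3 plan.py
```

```text
clock: 7.15
eef_pos: [0.4975, 0.0557, 0.0699]
tool_rot: [0.108, 0.994, 0.0, 0.0]
ft_force: [-0.1, -0.2, -3.5]
grip_width: 0.0548
t 7.15 pos [0.4975 0.0557 0.0699] yaw_y 77.6 tilt [0.0003 0.0001] F [-0.1 -0.2 -3.5] M [ 0.03 -0.01 -0.02] w 0.0548 q [ 0.11  0.4  -0.28  0.89  0.    0.33]
```

```bash
python3 -m handwheel '[{"dx":0,"dy":0,"dz":0.04,"ax":0,"ay":0,"az":0},{"dx":0,"dy":0,"dz":0.02,"ax":0,"ay":0,"az":0},{"dx":0,"dy":0,"dz":0,"ax":0,"ay":0,"az":0}]'; python3 plan.py
```

```text
clock: 7.45
eef_pos: [0.4973, 0.0557, 0.0683]
tool_rot: [0.108, 0.994, -0.0, -0.0]
ft_force: [0.1, 0.0, -4.2]
grip_width: 0.0551
t 7.45 pos [0.4973 0.0557 0.0683] yaw_y 77.61 tilt [-0. -0.] F [ 0.1  0.  -4.2] M [ 0.06  0.02 -0.04] w 0.0551 q [ 0.11  0.4  -0.28  0.89 -0.    0.33]
```

```bash
python3 -m handwheel '[{"dx":0,"dy":0,"dz":0.04,"ax":0,"ay":0,"az":0},{"dx":0,"dy":0,"dz":0.04,"ax":0,"ay":0,"az":0},{"dx":0,"dy":0,"dz":0.04,"ax":0,"ay":0,"az":0},{"dx":0,"dy":0,"dz":0,"ax":0,"ay":0,"az":0}]'; python3 plan.py
```

```text
clock: 7.85
eef_pos: [0.4972, 0.0557, 0.0651]
tool_rot: [0.108, 0.994, -0.0, -0.0]
ft_force: [-0.0, -0.1, -3.8]
grip_width: 0.055
t 7.85 pos [0.4972 0.0557 0.0651] yaw_y 77.61 tilt [-0.0004 -0.    ] F [-0.  -0.1 -3.8] M [ 0.04  0.01 -0.03] w 0.055 q [ 0.11  0.4  -0.29  0.88  0.    0.33]
```

```bash
python3 -m handwheel '[{"dx":0,"dy":0,"dz":0.04,"ax":0,"ay":0,"az":0},{"dx":0,"dy":0,"dz":0.04,"ax":0,"ay":0,"az":0},{"dx":0,"dy":0,"dz":0.04,"ax":0,"ay":0,"az":0},{"dx":0,"dy":0,"dz":0.04,"ax":0,"ay":0,"az":0},{"dx":0,"dy":0,"dz":0.04,"ax":0,"ay":0,"az":0},{"dx":0,"dy":0,"dz":0,"ax":0,"ay":0,"az":0}]'; python3 plan.py
```

```text
clock: 8.45
eef_pos: [0.4975, 0.0557, 0.0605]
tool_rot: [0.108, 0.994, 0.0, 0.0]
ft_force: [0.5, -0.3, -2.7]
grip_width: 0.055
t 8.45 pos [0.4975 0.0557 0.0605] yaw_y 77.61 tilt [0.0004 0.0001] F [ 0.5 -0.3 -2.7] M [-0.04  0.04  0.04] w 0.055 q [ 0.11  0.41 -0.29  0.87  0.    0.33]
```

```bash
python3 -m handwheel '[{"dx":0,"dy":0,"dz":0.04,"ax":0,"ay":0,"az":0},{"dx":0,"dy":0,"dz":0.04,"ax":0,"ay":0,"az":0},{"dx":0,"dy":0,"dz":0.04,"ax":0,"ay":0,"az":0},{"dx":0,"dy":0,"dz":0,"ax":0,"ay":0,"az":0}]'; python3 plan.py
```

```text
clock: 8.85
eef_pos: [0.4973, 0.0557, 0.0571]
tool_rot: [0.108, 0.994, 0.0, -0.0]
ft_force: [0.6, 0.3, -2.5]
grip_width: 0.055
t 8.85 pos [0.4973 0.0557 0.0571] yaw_y 77.61 tilt [-0.0002  0.0002] F [ 0.6  0.3 -2.5] M [ 0.03 -0.09 -0.03] w 0.055 q [ 0.11  0.41 -0.3   0.86  0.    0.33]
```

```bash
python3 - <<'E'
from h import *
from workcell import bot
c=bot.camera("side");a=c["img"]
s=a[160:270,180:290];cv2.imwrite("pics/side4c.png",cv2.resize(s[:,:,::-1],None,fx=5,fy=5,interpolation=2))
E
python3 plan.py
```

```text
t 8.9 pos [0.4973 0.0557 0.057 ] yaw_y 77.61 tilt [-0.0003  0.0001] F [ 0.9  0.9 -2.3] M [ 0.02 -0.1  -0.03] w 0.055 q [ 0.11  0.41 -0.3   0.86  0.    0.33]
```

View pics/side4c.png

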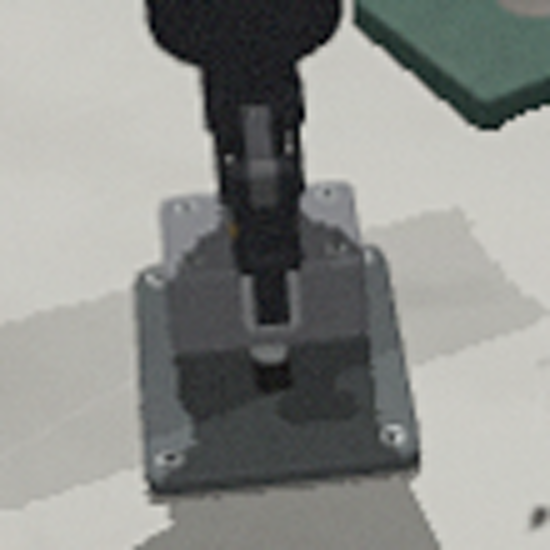

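```bash
python3 -m handwheel '[{"dx":0,"dy":0,"dz":0.04,"ax":0,"ay":0,"az":0},{"dx":0,"dy":0,"dz":0.04,"ax":0,"ay":0,"az":0},{"dx":0,"dy":0,"dz":0.04,"ax":0,"ay":0,"az":0},{"dx":0,"dy":0,"dz":0,"ax":0,"ay":0,"az":0}]'; python3 plan.py
```

```text
clock: 9.3
eef_pos: [0.4972, 0.0557, 0.054]
tool_rot: [0.108, 0.994, -0.0, -0.0]
ft_force: [0.5, -0.2, -2.2]
grip_width: 0.0552
t 9.3 pos [0.4972 0.0557 0.054 ] yaw_y 77.6 tilt [-0.0005  0.    ] F [ 0.5 -0.2 -2.2] M [ 0.02 -0.05 -0.02] w 0.0552 q [ 0.11  0.42 -0.3   0.85  0.    0.33]
```

```bash
python3 -m handwheel '[{"dx":0,"dy":0,"dz":0.04,"ax":0,"ay":0,"az":0},{"dx":0,"dy":0,"dz":0.04,"ax":0,"ay":0,"az":0},{"dx":0,"dy":0,"dz":0,"ax":0,"ay":0,"az":0}]'; python3 plan.py
```

```text
clock: 9.6
eef_pos: [0.4965, 0.0556, 0.0516]
tool_rot: [0.108, 0.994, -0.0, -0.001]
ft_force: [0.1, 0.1, -4.9]
grip_width: 0.0552
t 9.6 pos [0.4965 0.0556 0.0516] yaw_y 77.61 tilt [-0.0018 -0.0001] F [ 0.1  0.1 -4.9] M [-0.04  0.02 -0.02] w 0.0552 q [ 0.11  0.42 -0.3   0.85  0.    0.33]
```

```bash
python3 -m handwheel '[{"dx":0,"dy":0,"dz":0.06,"ax":0,"ay":0,"az":0},{"dx":0,"dy":0,"dz":0.06,"ax":0,"ay":0,"az":0},{"dx":0,"dy":0,"dz":0.06,"ax":0,"ay":0,"az":0},{"dx":0,"dy":0,"dz":0.06,"ax":0,"ay":0,"az":0},{"dx":0,"dy":0,"dz":0.04,"ax":0,"ay":0,"az":0},{"dx":0,"dy":0,"dz":0,"ax":0,"ay":0,"az":0}]'; python3 plan.py
```

```text
clock: 10.2
eef_pos: [0.4972, 0.0557, 0.0451]
tool_rot: [0.108, 0.994, -0.0, -0.0]
ft_force: [-0.2, 0.1, -3.8]
grip_width: 0.0551
t 10.2 pos [0.4972 0.0557 0.0451] yaw_y 77.61 tilt [-0.0004 -0.    ] F [-0.2  0.1 -3.8] M [0.02 0.03 0.01] w 0.0551 q [ 0.11  0.43 -0.31  0.83  0.    0.33]
```

```bash
python3 -m handwheel '[{"dx":0,"dy":0,"dz":0.04,"ax":0,"ay":0,"az":0},{"dx":0,"dy":0,"dz":0.04,"ax":0,"ay":0,"az":0},{"dx":0,"dy":0,"dz":0.04,"ax":0,"ay":0,"az":0},{"dx":0,"dy":0,"dz":0,"ax":0,"ay":0,"az":0}]'; python3 plan.py
```

```text
clock: 10.6
eef_pos: [0.4972, 0.0557, 0.0421]
tool_rot: [0.108, 0.994, -0.0, -0.0]
ft_force: [-0.3, 1.1, -2.9]
grip_width: 0.055
t 10.6 pos [0.4972 0.0557 0.0421] yaw_y 77.61 tilt [-0.0003 -0.    ] F [-0.3  1.1 -2.9] M [-0.    0.05 -0.01] w 0.055 q [ 0.11  0.43 -0.31  0.82  0.    0.33]
```

```bash
python3 -m handwheel '[{"dx":0,"dy":0,"dz":0.02,"ax":0,"ay":0,"az":0},{"dx":0,"dy":0,"dz":0.02,"ax":0,"ay":0,"az":0},{"dx":0,"dy":0,"dz":0,"ax":0,"ay":0,"az":0}]'; python3 plan.py
```

```text
clock: 10.9
eef_pos: [0.4973, 0.0557, 0.0412]
tool_rot: [0.108, 0.994, -0.0, -0.0]
ft_force: [-0.1, 0.8, -3.5]
grip_width: 0.0553
t 10.9 pos [0.4973 0.0557 0.0412] yaw_y 77.61 tilt [-0.0001 -0.0001] F [-0.1  0.8 -3.5] M [-0.03 -0.03 -0.01] w 0.0553 q [ 0.11  0.44 -0.31  0.82 -0.    0.33]
```

```bash
python3 -m handwheel '[{"dx":0,"dy":0,"dz":0.02,"ax":0,"ay":0,"az":0},{"dx":0,"dy":0,"dz":0.02,"ax":0,"ay":0,"az":0},{"dx":0,"dy":0,"dz":0,"ax":0,"ay":0,"az":0}]'; python3 plan.py;python3 - <<'E'
from h import *
from workcell import bot
c=bot.camera("side");a=c["img"]
s=a[160:270,180:290];cv2.imwrite("pics/side5c.png",cv2.resize(s[:,:,::-1],None,fx=5,fy=5,interpolation=2))
E
python3 plan.py
```

```text
clock: 11.2
eef_pos: [0.4974, 0.0557, 0.0407]
tool_rot: [0.108, 0.994, 0.0, 0.0]
ft_force: [-2.0, -0.4, 1.6]
grip_width: 0.0553
t 11.2 pos [0.4974 0.0557 0.0407] yaw_y 77.61 tilt [0.0003 0.0001] F [-2.  -0.4  1.6] M [-0.02  0.32  0.04] w 0.0553 q [ 0.11  0.44 -0.31  0.82  0.    0.33]
t 11.25 pos [0.4974 0.0557 0.0407] yaw_y 77.6 tilt [0.0004 0.0001] F [-2.1 -0.2  2. ] M [-0.02  0.32 -0.02] w 0.0549 q [ 0.11  0.44 -0.31  0.82  0.    0.33]
```

View pics/side5c.png

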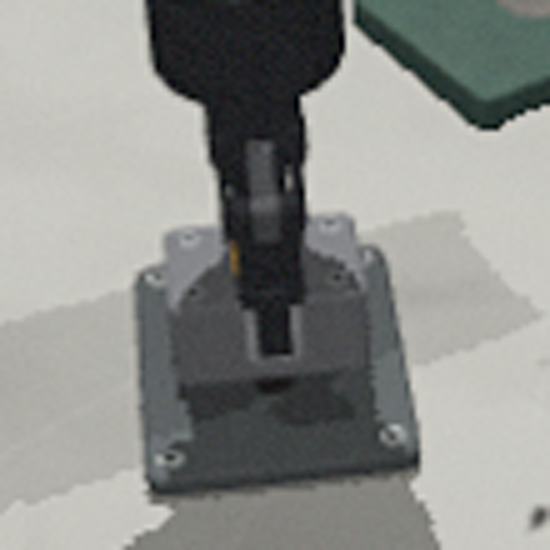

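```bash
python3 -m handwheel '[{"dx":0,"dy":0,"dz":0.02,"ax":0,"ay":0,"az":0},{"dx":0,"dy":0,"dz":0,"ax":0,"ay":0,"az":0}]'; python3 plan.py
```

```text
clock: 11.45
eef_pos: [0.4974, 0.0557, 0.0407]
tool_rot: [0.108, 0.994, 0.0, 0.0]
ft_force: [-3.1, 0.0, 6.3]
grip_width: 0.0551
t 11.45 pos [0.4974 0.0557 0.0407] yaw_y 77.61 tilt [0.0005 0.0001] F [-3.1  0.   6.3] M [-0.08  0.62 -0.01] w 0.0551 q [ 0.11  0.44 -0.31  0.82 -0.    0.33]
```

```bash
python3 -m handwheel '[{"dx":0,"dy":0,"dz":0,"ax":0,"ay":0,"az":0},{"dx":0,"dy":0,"dz":0,"ax":0,"ay":0,"az":0},{"dx":0,"dy":0,"dz":0,"ax":0,"ay":0,"az":0},{"dx":0,"dy":0,"dz":0,"ax":0,"ay":0,"az":0},{"dx":0,"dy":0,"dz":0,"ax":0,"ay":0,"az":0}]' 1; python3 plan.py; python3 -m handwheel '[{"dx":0,"dy":0,"dz":-0.3,"ax":0,"ay":0,"az":0},{"dx":0,"dy":0,"dz":-0.6,"ax":0,"ay":0,"az":0},{"dx":0,"dy":0,"dz":-1,"ax":0,"ay":0,"az":0},{"dx":0,"dy":0,"dz":-1,"ax":0,"ay":0,"az":0},{"dx":0,"dy":0,"dz":-1,"ax":0,"ay":0,"az":0},{"dx":0,"dy":0,"dz":-1,"ax":0,"ay":0,"az":0},{"dx":0,"dy":0,"dz":0,"ax":0,"ay":0,"az":0}]'
python3 - <<'E'
from h import *
from workcell import bot
c=bot.camera("side");a=c["img"]
s=a[140:270,180:290];cv2.imwrite("pics/side6c.png",cv2.resize(s[:,:,::-1],None,fx=4.5,fy=4.5,interpolation=2))
for t in("bush_mid","nest_mid"):
  r=bot.trace(t,c);print(t,[(x["confidence"],np.round(x["rect"],1)) for x in r])
import pickle;pickle.dump(c,open("s6.pkl","wb"))
E
python3 plan.py
```

```text
clock: 11.95
eef_pos: [0.4974, 0.0557, 0.0397]
tool_rot: [0.108, 0.994, -0.0, -0.0]
ft_force: [-0.4, 0.3, -0.3]
grip_width: 0.0852
t 11.95 pos [0.4974 0.0557 0.0397] yaw_y 77.61 tilt [-0. -0.] F [-0.4  0.3 -0.3] M [-0.03 -0.   -0.02] w 0.0852 q [ 0.11  0.44 -0.31  0.82 -0.    0.33]
clock: 12.65
eef_pos: [0.5, 0.056, 0.1666]
tool_rot: [0.108, 0.994, 0.001, 0.004]
ft_force: [1.0, -0.4, 0.2]
grip_width: 0.0852
bush_mid [(0.56, array([231.6, 207.9,   8.8,  14.3])), (0.16, array([364.8, 278.9,  58.1,  44.6]))]
nest_mid [(0.92, array([231.9, 218.1,  49.9,  34.9]))]
t 12.8 pos [0.497  0.0556 0.1621] yaw_y 77.61 tilt [-0.0003 -0.    ] F [-0.   0.2  0.3] M [-0.04  0.06  0.05] w 0.0854 q [ 0.11  0.3  -0.16  1.12 -0.    0.33]
```

View pics/side6c.png

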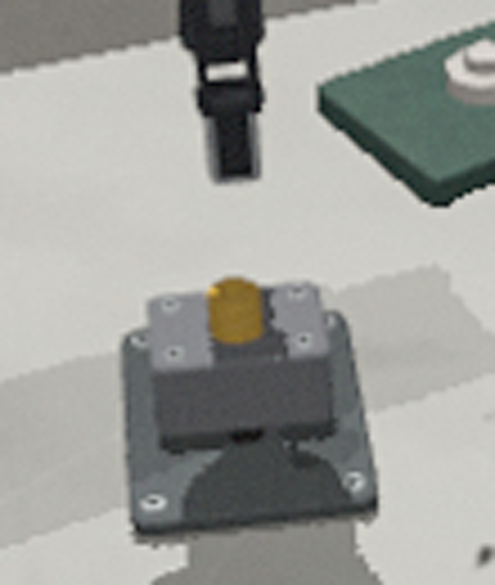

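Run:
```python
from h import *
import pickle
c=pickle.load(open("s6.pkl","rb"))
g=lambda x,y:((x+.5)/4.5-.5+180,(y+.5)/4.5-.5+140)
print(plane(c,[g(236,290)],.070))
b=np.array([.4963,.0557])
t=np.linspace(0,2*np.pi,24)
a=np.ascontiguousarray(c["img"][:,:,::-1]);a=cv2.resize(a,None,fx=5,fy=5,interpolation=2)
for z in(.052,.07):
    for p in proj(c,np.c_[b[0]+.012*np.cos(t),b[1]+.012*np.sin(t),0*t+z]): cv2.circle(a,tuple(int(v) for v in p*5+2),2,(0,0,255),-1)
ca,sa=np.cos(np.radians(-12.4)),np.sin(np.radians(-12.4))
M=np.array([[ca,-sa],[sa,ca]])
for z in(.012,.052):
    q=np.array([[40,28],[40,-28],[-40,-28],[-40,28]])/1000@M.T+b
    for p in proj(c,np.c_[q,[z]*4]): cv2.circle(a,tuple(int(v) for v in p*5+2),4,(0,255,0),-1)
cv2.imwrite("pics/s6o.png",a[900:1350,950:1400])
```

```text
[[0.49751727 0.05752018 0.07      ]]
```

View pics/s6o.png

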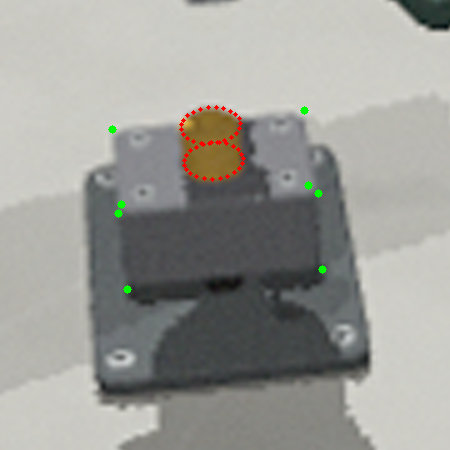

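```bash
python3 -m handwheel '[{"dx":0,"dy":0,"dz":0.5,"ax":0,"ay":0,"az":0},{"dx":0,"dy":0,"dz":1,"ax":0,"ay":0,"az":0},{"dx":0,"dy":0,"dz":1,"ax":0,"ay":0,"az":0},{"dx":0,"dy":0,"dz":0.6,"ax":0,"ay":0,"az":0},{"dx":0,"dy":0,"dz":0.36,"ax":0,"ay":0,"az":0},{"dx":0,"dy":0,"dz":0.1,"ax":0,"ay":0,"az":0},{"dx":0,"dy":0,"dz":0,"ax":0,"ay":0,"az":0},{"dx":0,"dy":0,"dz":0,"ax":0,"ay":0,"az":0}]'; python3 plan.py .4968 .0556 .073 77.6
```

```text
clock: 13.6
eef_pos: [0.4979, 0.0558, 0.0739]
tool_rot: [0.108, 0.994, 0.0, 0.001]
ft_force: [-1.4, -0.2, 0.2]
grip_width: 0.0855
t 13.6 pos [0.4979 0.0558 0.0739] yaw_y 77.61 tilt [0.0012 0.0001] F [-1.4 -0.2  0.2] M [ 0.02  0.04 -0.04] w 0.0855 q [ 0.11  0.39 -0.28  0.9   0.    0.33]
shift units now [ 0.04 -0.02  0.04] shift units in goal frame [ 0.04 -0.02  0.04] turn units [0.003 0.008 0.001]
```

```bash
python3 -m handwheel '[{"dx":0,"dy":0,"dz":0,"ax":0,"ay":0,"az":0},{"dx":0,"dy":0,"dz":0,"ax":0,"ay":0,"az":0},{"dx":0,"dy":0,"dz":0,"ax":0,"ay":0,"az":0},{"dx":0,"dy":0,"dz":0,"ax":0,"ay":0,"az":0},{"dx":0,"dy":0,"dz":0,"ax":0,"ay":0,"az":0},{"dx":0,"dy":0,"dz":0,"ax":0,"ay":0,"az":0},{"dx":0,"dy":0,"dz":0,"ax":0,"ay":0,"az":0},{"dx":0,"dy":0,"dz":0,"ax":0,"ay":0,"az":0},{"dx":0,"dy":0,"dz":0,"ax":0,"ay":0,"az":0}]' -1; python3 plan.py
```

```text
clock: 14.5
eef_pos: [0.4976, 0.0557, 0.0737]
tool_rot: [0.108, 0.994, 0.0, 0.0]
ft_force: [-0.5, -0.6, 5.1]
grip_width: 0.0215
t 14.5 pos [0.4976 0.0557 0.0737] yaw_y 77.6 tilt [ 0.0006 -0.0001] F [-0.5 -0.6  5.1] M [-0.09  0.27  0.01] w 0.0215 q [ 0.11  0.39 -0.28  0.9  -0.    0.33]
```

```bash
python3 -m handwheel '[{"dx":0,"dy":0,"dz":-0.1,"ax":0,"ay":0,"az":0},{"dx":0,"dy":0,"dz":-0.1,"ax":0,"ay":0,"az":0},{"dx":0,"dy":0,"dz":-0.2,"ax":0,"ay":0,"az":0},{"dx":0,"dy":0,"dz":-0.4,"ax":0,"ay":0,"az":0},{"dx":0,"dy":0,"dz":-0.6,"ax":0,"ay":0,"az":0},{"dx":0,"dy":0,"dz":-0.6,"ax":0,"ay":0,"az":0},{"dx":0,"dy":0,"dz":0,"ax":0,"ay":0,"az":0}]';python3 - <<'E'
from h import *
from workcell import bot
c=bot.camera("side");a=c["img"]
s=a[140:270,180:290];cv2.imwrite("pics/side7c.png",cv2.resize(s[:,:,::-1],None,fx=4.5,fy=4.5,interpolation=2))
import pickle;pickle.dump(c,open("s7.pkl","wb"))
E
python3 plan.py
```

```text
clock: 15.2
eef_pos: [0.4992, 0.0559, 0.1259]
tool_rot: [0.108, 0.994, 0.001, 0.002]
ft_force: [-0.0, 0.2, -1.1]
grip_width: 0.0214
t 15.25 pos [0.4984 0.0558 0.1247] yaw_y 77.61 tilt [0.0032 0.0004] F [ 0.4  0.2 -1.4] M [-0.02 -0.01 -0.05] w 0.0213 q [ 0.11  0.33 -0.21  1.02  0.    0.33]
```

View pics/side7c.png

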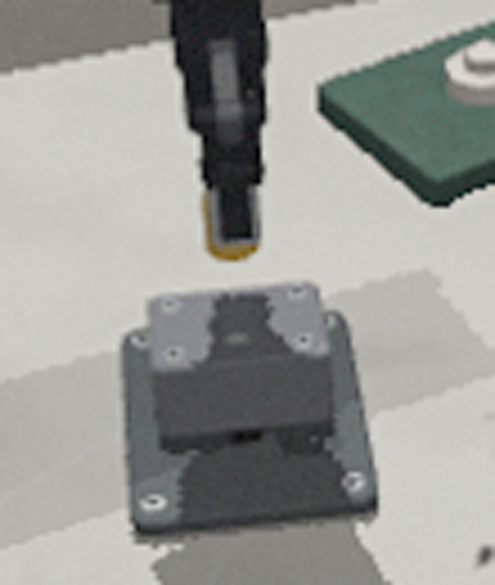

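Run:
```python
from h import *
import pickle
c=pickle.load(open("s7.pkl","rb"))
b=np.array([.4973,.0558]);zt=.1247
t=np.linspace(0,2*np.pi,24)
a=np.ascontiguousarray(c["img"][:,:,::-1]);a=cv2.resize(a,None,fx=8,fy=8,interpolation=2)
for z,col in((zt-.0317,(0,0,255)),(zt-.0037,(0,255,0))):
    for p in proj(c,np.c_[b[0]+.012*np.cos(t),b[1]+.012*np.sin(t),0*t+z]): cv2.circle(a,tuple(int(v) for v in p*8+4),1,col,-1)
cv2.imwrite("pics/s7o.png",a[1400:1700,1700:2050])
```

```text
(no output)
```

View pics/s7o.png

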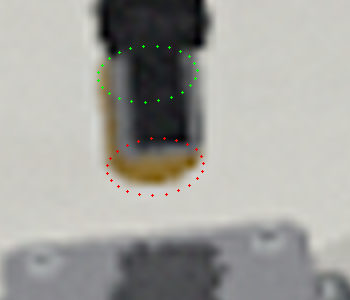

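```bash
python3 plan.py .441 -.248 .11 77.6
python3 - <<'E'
import pickle;from h import *
P=pickle.load(open("p0.pkl","rb"));T,S=P["top"],P["side"]
from workcell import bot
for c,w in((T,"top"),(S,"side")):
    g=cv2.cvtColor(c["img"],cv2.COLOR_RGB2HSV)
    cv2.imwrite(f"pics/pan_{w}.png",cv2.resize((c["img"][210:310,365:465] if w=="top" else c["img"][300:410,195:320])[:,:,::-1],None,fx=4,fy=4))
    print(proj(c,[[.441,-.248,.004]]))
    t=np.linspace(0,6.28,9)
    print(proj(c,np.c_[.441+.0845*np.cos(t),-.248+.0845*np.sin(t),0*t+.003]).round(1).tolist())
E
```

```text
t 15.25 pos [0.4984 0.0558 0.1247] yaw_y 77.61 tilt [0.0032 0.0004] F [ 0.4  0.2 -1.4] M [-0.02 -0.01 -0.05] w 0.0213 q [ 0.11  0.33 -0.21  1.02  0.    0.33]
shift units now [ -0.36 -12.36   0.58] shift units in goal frame [ -0.37 -12.36   0.59] turn units [0.007 0.02  0.001]
[[414.28762441 258.59716993]]
[[412.3, 221.7], [386.6, 232.4], [376.6, 258.5], [388.7, 285.3], [416.1, 296.8], [442.4, 285.6], [451.8, 258.8], [439.2, 232.5], [412.4, 221.7]]
[[255.82573926 350.72455374]]
[[304.0, 335.8], [277.3, 314.0], [240.1, 313.4], [210.5, 333.9], [205.1, 366.8], [231.1, 393.6], [274.1, 394.7], [304.4, 369.2], [304.0, 335.9]]
```

View pics/pan_top.png

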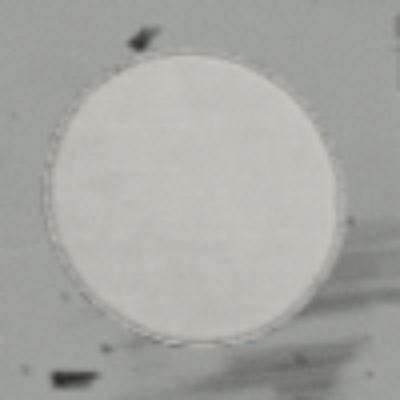

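```bash
python3 -m handwheel '[{"dx":0,"dy":-0.4,"dz":0,"ax":0,"ay":0,"az":0},{"dx":0,"dy":-0.8,"dz":0,"ax":0,"ay":0,"az":0},{"dx":0,"dy":-1,"dz":0,"ax":0,"ay":0,"az":0},{"dx":0,"dy":-1,"dz":0,"ax":0,"ay":0,"az":0},{"dx":0,"dy":-1,"dz":0,"ax":0,"ay":0,"az":0},{"dx":-0.1,"dy":-1,"dz":0,"ax":0,"ay":0,"az":0},{"dx":-0.1,"dy":-1,"dz":0,"ax":0,"ay":0,"az":0},{"dx":-0.1,"dy":-1,"dz":0,"ax":0,"ay":0,"az":0},{"dx":0,"dy":-1,"dz":0,"ax":0,"ay":0,"az":0},{"dx":0,"dy":-1,"dz":0,"ax":0,"ay":0,"az":0},{"dx":0,"dy":-1,"dz":0,"ax":0,"ay":0,"az":0},{"dx":0,"dy":-1,"dz":0,"ax":0,"ay":0,"az":0}]'; python3 plan.py .441 -.248 .06 77.6
```

```text
clock: 16.45
eef_pos: [0.443, -0.2205, 0.1223]
tool_rot: [0.108, 0.994, 0.0, -0.001]
ft_force: [0.7, -0.3, -0.8]
grip_width: 0.0213
t 16.45 pos [ 0.443  -0.2205  0.1223] yaw_y 77.58 tilt [-0.0022  0.0008] F [ 0.7 -0.3 -0.8] M [ 0.02 -0.   -0.01] w 0.0213 q [-0.46  0.33 -0.23  1.02 -0.   -0.24]
shift units now [-0.16 -1.09  2.49] shift units in goal frame [-0.16 -1.09  2.49] turn units [ 0.002 -0.015 -0.002]
```

```bash
python3 -m handwheel '[{"dx":-0.08,"dy":-0.5,"dz":0.4,"ax":0,"ay":0,"az":0},{"dx":0,"dy":-0.3,"dz":0.9,"ax":0,"ay":0,"az":0},{"dx":0,"dy":0,"dz":0.9,"ax":0,"ay":0,"az":0},{"dx":0,"dy":0,"dz":0.5,"ax":0,"ay":0,"az":0},{"dx":0,"dy":0,"dz":0.3,"ax":0,"ay":0,"az":0},{"dx":0,"dy":0,"dz":0.1,"ax":0,"ay":0,"az":0},{"dx":0,"dy":0,"dz":0,"ax":0,"ay":0,"az":0},{"dx":0,"dy":0,"dz":0,"ax":0,"ay":0,"az":0}]'
python3 - <<'E'
from h import *
from workcell import bot
c=bot.camera("side");a=c["img"]
s=a[260:410,190:320];cv2.imwrite("pics/side8c.png",cv2.resize(s[:,:,::-1],None,fx=4,fy=4,interpolation=2))
E
python3 plan.py .441 -.248 .035 77.6
```

```text
clock: 17.25
eef_pos: [0.4427, -0.2395, 0.0463]
tool_rot: [0.108, 0.994, -0.0, 0.001]
ft_force: [-0.5, 0.8, -0.4]
grip_width: 0.0208
t 17.3 pos [ 0.4429 -0.2395  0.0465] yaw_y 77.62 tilt [ 0.0014 -0.0007] F [-0.2 -0.4 -0.9] M [-0.05  0.05  0.01] w 0.0215 q [-0.5   0.43 -0.3   0.84  0.   -0.28]
shift units now [ 0.   -0.35  0.46] shift units in goal frame [ 0.   -0.35  0.46] turn units [-0.002  0.01   0.003]
```

View pics/side8c.png

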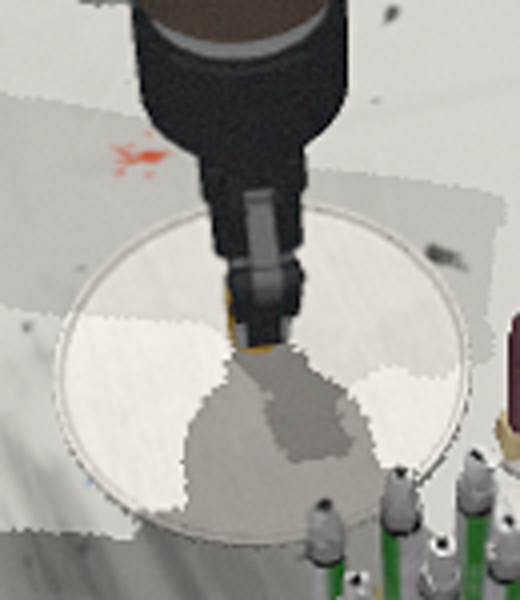

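```bash
python3 -m handwheel '[{"dx":0,"dy":-0.2,"dz":0.16,"ax":0,"ay":0,"az":0},{"dx":0,"dy":-0.12,"dz":0.12,"ax":0,"ay":0,"az":0},{"dx":0,"dy":0,"dz":0.04,"ax":0,"ay":0,"az":0},{"dx":0,"dy":0,"dz":0.04,"ax":0,"ay":0,"az":0},{"dx":0,"dy":0,"dz":0,"ax":0,"ay":0,"az":0},{"dx":0,"dy":0,"dz":0,"ax":0,"ay":0,"az":0}]'; python3 plan.py;python3 -m handwheel '[{"dx":0,"dy":0,"dz":0.03,"ax":0,"ay":0,"az":0},{"dx":0,"dy":0,"dz":0.03,"ax":0,"ay":0,"az":0},{"dx":0,"dy":0,"dz":0,"ax":0,"ay":0,"az":0}]'; python3 plan.py
```

```text
clock: 17.9
eef_pos: [0.4405, -0.2471, 0.0368]
tool_rot: [0.108, 0.994, 0.0, -0.0]
ft_force: [-0.9, 0.5, -1.1]
grip_width: 0.0214
t 17.9 pos [ 0.4405 -0.2471  0.0368] yaw_y 77.61 tilt [-0.0001  0.0001] F [-0.9  0.5 -1.1] M [-0.    0.    0.02] w 0.0214 q [-0.51  0.45 -0.3   0.82  0.   -0.3 ]
clock: 18.2
eef_pos: [0.4404, -0.2471, 0.0352]
tool_rot: [0.108, 0.994, 0.0, -0.0]
ft_force: [-0.7, 0.6, -0.2]
grip_width: 0.0215
t 18.2 pos [ 0.4404 -0.2471  0.0352] yaw_y 77.61 tilt [-0.0002  0.0001] F [-0.7  0.6 -0.2] M [ 0.01 -0.02  0.01] w 0.0215 q [-0.51  0.45 -0.31  0.81 -0.   -0.3 ]
```

```bash
python3 -m handwheel '[{"dx":0,"dy":0,"dz":0.03,"ax":0,"ay":0,"az":0},{"dx":0,"dy":0,"dz":0,"ax":0,"ay":0,"az":0}]'; python3 plan.py
```

```text
clock: 18.4
eef_pos: [0.4405, -0.2471, 0.0345]
tool_rot: [0.108, 0.994, 0.0, -0.0]
ft_force: [-0.3, 1.0, -0.5]
grip_width: 0.0212
t 18.4 pos [ 0.4405 -0.2471  0.0345] yaw_y 77.61 tilt [-0.0001  0.0001] F [-0.3  1.  -0.5] M [-0.    0.04  0.02] w 0.0212 q [-0.51  0.45 -0.31  0.81 -0.   -0.3 ]
```

```bash
python3 -m handwheel '[{"dx":0,"dy":0,"dz":0.03,"ax":0,"ay":0,"az":0},{"dx":0,"dy":0,"dz":0,"ax":0,"ay":0,"az":0}]'; python3 plan.py
```

```text
clock: 18.6
eef_pos: [0.4406, -0.2472, 0.0339]
tool_rot: [0.108, 0.994, -0.0, 0.0]
ft_force: [0.4, -0.2, 0.9]
grip_width: 0.0214
t 18.6 pos [ 0.4406 -0.2472  0.0339] yaw_y 77.61 tilt [ 0.0002 -0.0001] F [ 0.4 -0.2  0.9] M [-0.02  0.01 -0.03] w 0.0214 q [-0.51  0.45 -0.31  0.81  0.   -0.3 ]
```

```bash
python3 -m handwheel '[{"dx":0,"dy":0,"dz":0.02,"ax":0,"ay":0,"az":0},{"dx":0,"dy":0,"dz":0,"ax":0,"ay":0,"az":0},{"dx":0,"dy":0,"dz":0,"ax":0,"ay":0,"az":0}]'; python3 plan.py
```

```text
clock: 18.9
eef_pos: [0.4407, -0.2472, 0.0339]
tool_rot: [0.108, 0.994, -0.0, 0.0]
ft_force: [-2.3, 1.3, 5.6]
grip_width: 0.022
t 18.9 pos [ 0.4407 -0.2472  0.0339] yaw_y 77.61 tilt [ 0.0006 -0.0003] F [-2.3  1.3  5.6] M [0.21 0.34 0.01] w 0.022 q [-0.51  0.45 -0.31  0.81  0.   -0.29]
```

```bash
python3 -m handwheel '[{"dx":0,"dy":0,"dz":0,"ax":0,"ay":0,"az":0},{"dx":0,"dy":0,"dz":0,"ax":0,"ay":0,"az":0},{"dx":0,"dy":0,"dz":0,"ax":0,"ay":0,"az":0},{"dx":0,"dy":0,"dz":0,"ax":0,"ay":0,"az":0},{"dx":0,"dy":0,"dz":0,"ax":0,"ay":0,"az":0},{"dx":0,"dy":0,"dz":-0.2,"ax":0,"ay":0,"az":0},{"dx":0,"dy":0,"dz":-0.5,"ax":0,"ay":0,"az":0},{"dx":0,"dy":0,"dz":-0.8,"ax":0,"ay":0,"az":0},{"dx":0,"dy":0,"dz":-1,"ax":0,"ay":0,"az":0},{"dx":0,"dy":0,"dz":-1,"ax":0,"ay":0,"az":0},{"dx":0,"dy":0,"dz":-1,"ax":0,"ay":0,"az":0},{"dx":0,"dy":0,"dz":0,"ax":0,"ay":0,"az":0}]' 0.6; python3 plan.py
python3 - <<'E'
from h import *
from workcell import bot
c=bot.camera("side");cv2.imwrite("pics/side9.png",c["img"][:,:,::-1])
for t in("bush_mid","nest_mid","pan","bottle_mid","weight_mid","tape_mid"):
  r=bot.trace(t,c);print(t,[(round(x["confidence"],2),np.round(x["rect"],1)) for x in r[:2]])
  if t=="bush_mid" and r: print(plane(c,[r[0]["rect"][:2]],.018))
E
```

```text
clock: 20.1
eef_pos: [0.4429, -0.2485, 0.1499]
tool_rot: [0.108, 0.994, -0.002, 0.004]
ft_force: [0.4, -0.6, 0.8]
grip_width: 0.0684
t 20.1 pos [ 0.4429 -0.2485  0.1499] yaw_y 77.61 tilt [ 0.0069 -0.0039] F [ 0.4 -0.6  0.8] M [-0.09 -0.03  0.01] w 0.0684 q [-0.51  0.32 -0.16  1.08  0.   -0.3 ]
bush_mid [(0.53, array([254.1, 347.8,  10.8,  24.3]))]
[[ 0.43747679 -0.25148035  0.018     ]]
nest_mid [(0.63, array([215.9, 220.3,  13.2,  25. ]))]
pan [(0.7, array([256.1, 355.1, 109.1,  90.1])), (0.32, array([221.8, 235. ,  28.3,  46. ]))]
bottle_mid []
weight_mid [(0.64, array([332.5, 234.2,  15.4,  23.7])), (0.54, array([220.9, 235.3,  25.1,  39.7]))]
tape_mid [(0.68, array([364.1, 279.8,  58.6,  44. ]))]
```

View pics/side9.png

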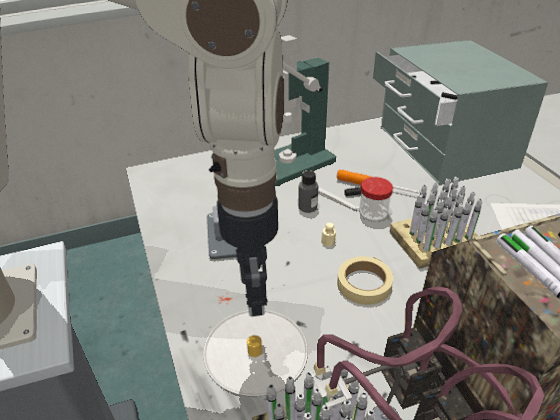

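```bash
python3 -m handwheel '[{"dx":0,"dy":0,"dz":-1,"ax":0,"ay":0,"az":0},{"dx":0,"dy":0,"dz":-1,"ax":0,"ay":0,"az":0},{"dx":0.5,"dy":0,"dz":-1,"ax":0,"ay":0,"az":0},{"dx":1,"dy":0,"dz":-1,"ax":0,"ay":0,"az":0},{"dx":1,"dy":0,"dz":-0.5,"ax":0,"ay":0,"az":0},{"dx":1,"dy":0,"dz":0,"ax":0,"ay":0,"az":0},{"dx":1,"dy":0,"dz":0,"ax":0,"ay":0,"az":0},{"dx":0.5,"dy":0,"dz":0,"ax":0,"ay":0,"az":0},{"dx":0,"dy":0,"dz":0,"ax":0,"ay":0,"az":0},{"dx":0,"dy":0,"dz":0,"ax":0,"ay":0,"az":0}]'; python3 plan.py
python3 - <<'E'
from h import *
from workcell import bot
for n in("side","top"):
    c=bot.camera(n);cv2.imwrite(f"pics/{n}10.png",c["img"][:,:,::-1])
    for t in("bush_mid","pan","bottle_mid","weight_mid","tape_mid"):
      r=bot.trace(t,c);print(n,t,[(round(x["confidence"],2),np.round(x["rect"],1)) for x in r[:1]])
E
```

```text
clock: 21.45
eef_pos: [0.3191, -0.2207, 0.2583]
tool_rot: [0.108, 0.994, -0.0, 0.0]
ft_force: [0.7, 0.1, 0.9]
grip_width: 0.0684
t 21.45 pos [ 0.3191 -0.2207  0.2583] yaw_y 77.59 tilt [ 0.0008 -0.0003] F [0.7 0.1 0.9] M [-0.03  0.    0.  ] w 0.0684 q [-0.61  0.01 -0.24  1.32  0.   -0.39]
side bush_mid [(0.63, array([253.8, 345.8,   9.4,  21.2]))]
side pan [(0.93, array([255.4, 353.8, 103. ,  87.1]))]
side bottle_mid [(0.76, array([306.8, 190.9,  24.6,  44. ]))]
side weight_mid [(0.81, array([330.1, 234.4,  12.9,  23.4]))]
side tape_mid [(0.94, array([364.5, 280.3,  59.7,  47.8]))]
top bush_mid []
top pan [(0.92, array([412.8, 259.1,  73.3,  80.4]))]
top bottle_mid []
top weight_mid [(0.66, array([324.8, 162.7,  13.8,  13.7]))]
top tape_mid [(0.59, array([381.5, 155.2,  46.2,  43.6]))]
```

View pics/side10.png

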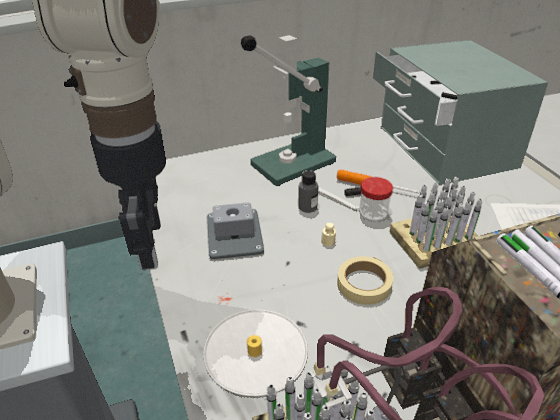

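View pics/top10.png

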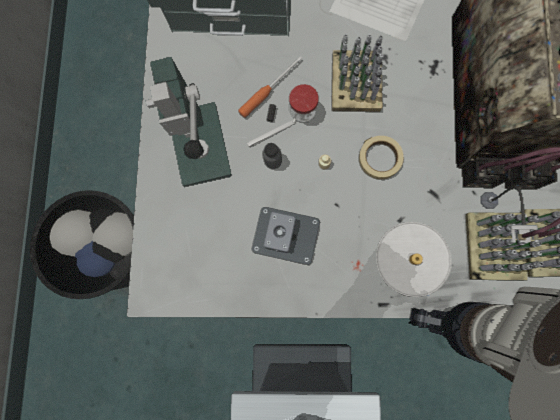

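The side view shows the bush upright on the pan at (254,346). In the top view it is at (417,259), with the pan's centre at about (413,259). The block sits flat on the stand with the pin tip showing in its pocket at (280,231). The bottle, weight and tape roll are where they started.

```bash
python3 -c "
from workcell import bot
print(bot.job_done(), bot.get_obs()['clock'])"
```

```text
the job is handed in; nothing more can be done
the job is handed in; nothing more can be done
```

The job is done and handed in at about 21.6 s of the 69 s allowed.

- **Push-out:** I found the pin with both cameras at about +12 mm along the slot and set the block over it. It went in on the first try with almost no sideways force. I pressed until the block stopped on the plate, at about 10 N on the stand.
- **Bush:** The lifted bush came out cleanly without moving the block. It stands upright on the pan, within about 10 mm of the pan's centre.
- **Last checks:** The block sits flat on the stand with the pin visible in its pocket. The bottle, weight and tape roll are where they were, to within a few pixels. The gripper is clear of everything.

**What disagreed:**
- The push on the bush measured only about 2 N, against the 5 to 12 N stated, but the bush did come up fully.
- The fingers read 21.5 mm on the 24 mm bush; the grip held.
- The trained network missed the bush and the bottle in the last top picture, but both are plainly visible in it.

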